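Vee block from behind the standing tools

TASK

The steel vee block is wanted on the surface plate, but the round tin, the stepped mandrel and the square tube stand in front of it in the tool tray. Stand all three aside in the round pan that holds the loose collar, then set the vee block on the middle of the surface plate, groove up and running along the plate's long side, and only after that put the three back upright, each on the very spot where it stood. Do not knock over any of them, and leave the bolt tin, the scriber and the collar where they are.

Things in the scene. Friction and masses are not known exactly. Their poses are not given: they have to be found in the camera images.
- tin: closed round tin, plain metal with a rusty band round the top, 54 mm diameter (55.6 at the band), 111 mm high, about 0.3 kg; standing in the front row of the tool tray. Origin: centre of the underside, z up.
- mandrel: turned bright steel mandrel in three steps: foot 48 mm diameter up to 28 mm height, middle 36 mm diameter from 28 to 88 mm (grip here), top 22 mm diameter up to 110 mm; about 0.6 kg; standing in the front row of the tool tray. Origin: centre of the underside, z up.
- tube: offcut of dark square steel tube, 40 x 40 mm, 108 mm high, dark hole in its top, about 0.4 kg; standing in the front row of the tool tray. Origin: centre of the underside, z up; x and y square to its flat sides.
- vee: bright steel vee block, 44 mm wide along its x, 60 mm long along its y, 36 mm high, with a 26 mm wide, 13 mm deep 90-degree groove in its top running along its y; about 0.55 kg. Stands low in the tool tray, a few mm behind the front row. Grip it across its 44 mm width. Origin: centre of the underside, z up.
- stall: tool tray, fixed: dark steel, 190 mm (its x) by 215 mm (its y), rim 14 mm high, floor 4 mm above the bench. Origin: centre of underside. Tin, mandrel and tube, in any order, stand in a row along its y, about 50 mm to the -x side of its centre, 62 mm apart, some 10 mm free between them: grip along the tray's x, TCP about 68 mm above the floor, so the fingers pass over the vee block behind.
- pan: side area, fixed: round shallow steel pan, flat floor about 102 mm in radius and 4 mm above the bench, rim 116 mm in radius, 14 mm high. Origin: centre of underside; z up. The collar lies in it about 77 mm towards its +x side; the three things fit in a row along its y, 15 mm to the -x side of its centre, 62 mm apart (fingers closing along x).
- plate: dark surface plate, fixed: 160 mm (its x) by 200 mm (its y, the long side), top 30 mm above the bench, with a fine scribed cross through its middle. Origin: centre of its underside on the bench; z up.
- bolt_tin: bystander, loose: small open tin with bolts, 44 mm diameter, 36 mm high, in a far corner (+x, +y) of the tool tray. Not to be disturbed. Origin: centre of the underside.
- scriber: bystander, loose: small scriber on a round foot 32 mm in diameter, 58 mm high, near a far corner (+x, +y) of the surface plate. Not to be disturbed. Origin: centre of the underside.
- collar: bystander, loose: bright steel collar (ring), 34 mm outside, 16 mm bore, 14 mm high, lying in the pan near its +x rim. Not to be disturbed. Origin: centre of the underside.

How it is judged (in metres and radians):
On the way, in this order (a step that is already met when the one before it is completed fails the run):
1. tin, mandrel and tube all stand upright in the pan, released, while the vee block is still in the tool tray (horizontal distance between each of tin, mandrel, tube and pan below 0.085 m and z of tin in the frame of pan between 0 and 0.012 m and angle between each of tin, mandrel, tube's own z axis and vertical below 0.1 rad and linear speed of each of tin, mandrel, tube below 0.02 m/s and contact force between each of tin, mandrel, tube and the fingers below 0.1 N and z of mandrel in the frame of pan between 0 and 0.012 m and z of tube in the frame of pan between 0 and 0.012 m and distance of vee from where it was at the start of the episode below 0.05 m), for 0.2 s.
2. the vee block rests released on the middle of the surface plate, groove along its long side, while the three still stand in the pan (horizontal distance between vee and plate below 0.015 m and z of vee in the frame of plate between 0.026 and 0.036 m and angle between each of vee, tin, mandrel, tube's own z axis and vertical below 0.1 rad and angle between the y axis of vee and the y axis of plate, either way round below 0.2 rad and linear speed of each of vee, tin, mandrel, tube below 0.02 m/s and contact force between each of vee, tin, mandrel, tube and the fingers below 0.1 N and horizontal distance between each of tin, mandrel, tube and pan below 0.085 m and z of tin in the frame of pan between 0 and 0.012 m and z of mandrel in the frame of pan between 0 and 0.012 m and z of tube in the frame of pan between 0 and 0.012 m), for 0.2 s.
At the end, for the whole second after the job is handed in: Vee block upright on the surface plate, within 15 mm of its middle, groove within 0.2 rad of its long side; tin, mandrel and tube upright within 15 mm of where each stood at first; all released and at rest; bolt tin, scriber and collar within 20 mm of their starts (horizontal distance between vee and plate below 0.015 m and z of vee in the frame of plate between 0.026 and 0.036 m and angle between each of vee, tin, mandrel, tube's own z axis and vertical below 0.1 rad and angle between the y axis of vee and the y axis of plate, either way round below 0.2 rad and linear speed of each of vee, tin, mandrel, tube below 0.02 m/s and contact force between each of vee, tin, mandrel, tube and the fingers below 0.1 N and distance of each of tin, mandrel, tube from where it was at the start of the episode below 0.015 m and distance of each of bolt_tin, scriber, collar from where it was at the start of the episode below 0.02 m); the robot touches nothing.
It fails at once if tin, mandrel or tube knocked over (angle between any of tin, mandrel, tube's own z axis and vertical above 0.7 rad).
It fails at once if bolt tin, scriber or collar shifted by more than 20 mm (distance of any of bolt_tin, scriber, collar from where it was at the start of the episode above 0.02 m).
It also fails if it takes over 144 s, if anything falls off the work surface, if the arm or the gripper's body presses on something with over 40 N, if the wrist force passes 120 N, or if a joint passes its speed limit or range.

ROBOT

A 6-joint arm with a two-finger parallel gripper is mounted at the origin on the work surface. World frame = base frame: x ahead of the robot, y to its left, z up, the work surface at z = 0. Lengths are in mm, angles in rad, forces in N, time in s.
With the tool pointing down it reaches from about 350 to 975 mm from the base axis. Payload 7.1 kg.
Tool frame: the origin (TCP) lies between the finger pads, 19 mm behind the fingertips; this is the grasp point; z points along the fingers, y is the line along which they close (so a half turn about z gives the same grasp; the last joint's range is limited). The gripper opens to 88 mm and grips with 3 to 60 N. Pads are 20 mm wide; open, the fingers measure 115 mm over their backs; the gripper's body (75 mm by 178 mm) begins 61 mm behind the grasp point.
Start: joints at [-1.346, 0.423, 1.63, -0, 1.089, -0.019], TCP at [150.889, -606.496, 241.375] pointing down, gripper open.
Joint ranges: [-3, 3], [-0.9, 2.11], [0.09, 2.58], [-1.31, 4.45], [0.11, 2.69], [-2.54, 2.54]. Speed limits (rad/s): [2.39, 2.39, 3.01, 3.14, 3.14, 3.14].

INTERFACE

Orientations are given as a rotation vector (axis times angle).
In Python, from workcell import ctrl gives the robot as it stands. The module is installed in compiled form; this text tells all that it offers.
- The arm moves only by the tool servo_tool, never from a script. Its argument "plan" is a list of rows, each a list of 3 entries, a list of its own where there are three numbers: the closure, from 0 (fully open) to 1 (shut), then the shift along the world's x, y, z in mm, then the turn about the world's z in degrees. In form: [[hand, [x, y, z], yaw], ...]. A call has 1 to 10 rows; each row is the pose to reach, as a shift and turn from the pose commanded when the call began; what a row does not reach only later rows make up. A row lasts 1/12 s, in which the tool goes at most 41.7 mm and 7.16 degrees, less where a joint would pass 70% of its speed; a pose out of reach is approached as far as the arm can. A call with a gripper value outside its range is refused whole. The fingers move at their own pace and stop on an object; the grip force is fixed at half the most. Time passes only in rows, so rows that repeat a pose let the fingers close. It gives the time, the measured TCP pose, the force, the opening and the grip force at its end, in the units of the state.
- ctrl.get_obs(): the state, without advancing time (a new reading comes with each control period).
- ctrl.get_image(name): name is "side" or "top" or "wrist"; returns the picture (420x560x3 uint8, blue, green, red); there is no depth.
- ctrl.camera_info(name): a dict with "fovy" (degrees; the focal length in pixels is half the picture's height over the tangent of half this angle, whatever the lens; pixels are square), "cx", "cy" (the principal point, pixels), "rvec" (rotation vector, rad) and "tvec" (3), from world to camera coordinates, as OpenCV has them; the wrist camera has in their place "T_tool_cam" (4x4, takes a point from camera to tool coordinates, whose origin is the TCP and whose axes are the flange's). Camera axes: x right, y down, z forward; pixel columns grow to the right and rows downward; lengths in mm; the calibration is good to about 2 mm. A picture is of the moment at which its call begins: read the wrist's pose just before it. camera_info takes no time and is no camera call.
- ctrl.close_job(): hands the job in; it is judged then, once.
The state is a dict: "t": time; "qpos": joint angles; "qvel": joint speeds; "joint_torque": joint torques, N m; "ee_pos": TCP position; "orientation": TCP orientation; "ft_force": force on the tool from outside, world axes, zero at the start; "moment": the same for the moment, N m; "width": finger opening in mm; "grasp_force": force on a finger pad.
Only numpy, scipy, OpenCV 4.12 (cv2) and the standard library are available. Lean on these libraries where they do the work, as an engineer would, in place of code of your own. Each camera call takes 0.05 s, during which the arm holds its last target. There are 200 camera calls.

## Working session

There is one attempt and no reset: what is moved stays moved. The work goes in short steps, Python scripts to look and compute and a tool call to move; the robot and the scene stay as the last step left them, time stands still between calls to the robot, and variables do not carry over. Pictures are saved under pics/ and viewed, at most 14 in all, crops included, and the job is handed in when it is done.

Besides the shell and the picture viewer there is one more tool, called after "Call:" by a JSON object that holds its "api" and its "payload", one argument or row to a line. servo_tool: Moves the arm, as the interface text tells. Its arguments: {"type":"object","properties":{"plan":{"type":"array"}},"required":["plan"]}

```bash
mkdir -p pics; cat > h.py <<'E'
import numpy as np, cv2
from workcell import ctrl
def cam(n):
    i=ctrl.camera_info(n); f=210/np.tan(np.radians(i['fovy'])/2)
    K=np.array([[f,0,i['cx']],[0,f,i['cy']],[0,0,1]])
    return K,i
def ray(n,uv,z):
    K,i=cam(n)
    if n=='wrist':
        o=ctrl.get_obs(); R=cv2.Rodrigues(np.array(o['orientation'],float))[0]; T=np.array(i['T_tool_cam'])
        Rc=R@T[:3,:3]; C=R@T[:3,3]+np.array(o['ee_pos'])
    else:
        Rw=cv2.Rodrigues(np.array(i['rvec'],float))[0]; Rc=Rw.T; C=-Rw.T@np.array(i['tvec'],float).ravel()
    d=Rc@np.linalg.inv(K)@np.array([uv[0],uv[1],1.])
    return C+d*(z-C[2])/d[2]
E
python3 - <<'E'
from h import *
print(ctrl.get_obs()); 
for n in('top','side','wrist'):
    print(ctrl.camera_info(n)); cv2.imwrite(f'pics/{n}0.png',ctrl.get_image(n))
E
```

```text
{'t': 0.0, 'qpos': array([-1.34598160e+00,  4.23860139e-01,  1.63070014e+00, -2.26057814e-05,
        1.08858175e+00, -1.90022014e-02]), 'qvel': array([-0.00198893,  0.0011879 , -0.00061418, -0.00080198,  0.0017804 ,
        0.00169276]), 'joint_torque': array([ 1.19107772e-03, -5.44617712e+01, -2.73666912e+01,  6.43346971e-02,
        2.26108701e-02, -1.13355391e-04]), 'ee_pos': array([ 150.77939078, -605.99063807,  240.58563717]), 'orientation': array([-3.11674717e+00, -3.81867990e-01,  2.81149950e-04]), 'ft_force': array([-0.60573987,  1.92220453,  0.45691474]), 'moment': array([ 0.00846358, -0.03114744,  0.00601652]), 'grasp_force': 0.0, 'width': 88.21586692742623}
{'fovy': 49.015278948413155, 'cx': 281.01282198519436, 'cy': 204.79338968155443, 'rvec': array([ 2.21259906, -2.16005508,  0.03938835]), 'tvec': array([  2.13998785, 564.57288855, 986.2983872 ])}
{'fovy': 55.95350136649518, 'cx': 280.1294202441719, 'cy': 201.7722668542404, 'rvec': array([ 2.31359071, -0.06701272,  0.02479798]), 'tvec': array([-528.77454436,   46.61398016,  828.40013169])}
{'fovy': 65.95231475305754, 'cx': 276.5924658264346, 'cy': 208.53380920262708, 'T_tool_cam': array([[ 7.72403836e-04, -9.61447662e-01, -2.74986902e-01,
         7.52670436e+01],
       [ 9.99999409e-01,  5.32353004e-04,  9.47586329e-04,
         1.95023698e-01],
       [-7.64664557e-04, -2.74987471e-01,  9.61447506e-01,
        -1.42681714e+02],
       [ 0.00000000e+00,  0.00000000e+00,  0.00000000e+00,
         1.00000000e+00]])}
```

View pics/top0.png

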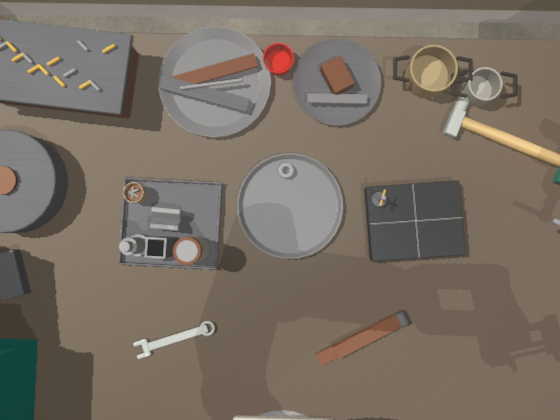

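View pics/side0.png

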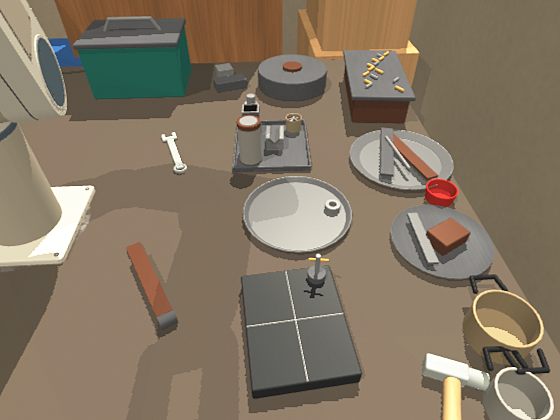

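The top view shows x upward and y leftward. The tray is at about (171,223), with the mandrel at (128,246), tube (156,248), tin (187,250) and vee (165,219). The pan is at (290,206) with the collar at (286,171), and the plate is at (415,220) with the scriber at (380,200). I'll enlarge the tray.

```bash
python3 - <<'E'
from h import *
im=cv2.imread('pics/top0.png')
cv2.imwrite('pics/c1.png',cv2.resize(im[170:280,110:230],None,fx=5,fy=5,interpolation=cv2.INTER_CUBIC))
for nm,uv,z in [('tray',(171,223),14),('pan',(290,206),14),('plate',(416,220),30),('mandrel',(128,246),110),('tube',(156,248),108),('tin',(187,250),111),('vee',(165,219),36),('collar',(286,171),18)]: print(nm,ray('top',uv,z).round(1))
# plate, pan contours
g=cv2.cvtColor(im,cv2.COLOR_BGR2GRAY)
hsv=cv2.cvtColor(im,cv2.COLOR_BGR2HSV)
for uv in [(380,240),(290,230),(190,230),(250,300),(345,300)]: print(uv,hsv[uv[1],uv[0]],g[uv[1],uv[0]])
E
```

```text
tray [519.  254.5  14. ]
pan [562.2  -3.9  14. ]
plate [ 538.  -272.5   30. ]
mandrel [471.1 313.2 110. ]
tube [468.4 258.3 108. ]
tin [466.2 196.2 111. ]
vee [527.1 262.   36. ]
collar [638.    6.6  18. ]
(380, 240) [90  3 83] 83
(290, 230) [ 15   4 141] 140
(190, 230) [140  10  76] 74
(250, 300) [ 16  59 112] 102
(345, 300) [ 16  61 112] 101
```

View pics/c1.png

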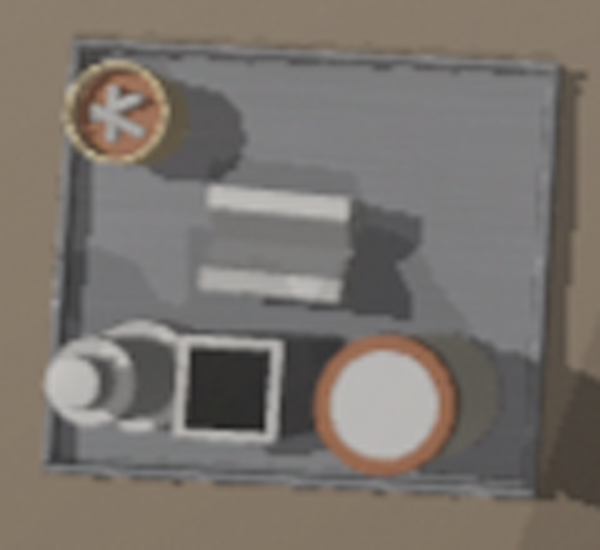

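```bash
python3 - <<'E'
from h import *
P=lambda u,v,z: ray('top',((u+.5)/5-.5+110,(v+.5)/5-.5+170),z)[:2].round(1)
print('tray')
c=[P(*q,14) for q in [(75,40),(560,63),(537,493),(45,468)]]; print(c,np.mean(c,0),[np.linalg.norm(c[i]-c[i-1]).round(1) for i in range(4)])
y=np.degrees([np.arctan2(*(a-b)[::-1]) for a,b in ((c[0],c[3]),(c[1],c[2]))]);print('yaw',y,np.degrees(np.arctan2(-(c[0]-c[1])[0],(c[0]-c[1])[1])),np.degrees(np.arctan2(-(c[3]-c[2])[0],(c[3]-c[2])[1])))
t=[P(*q,108) for q in [(176,337),(284,337),(280,440),(172,434)]];print('tube',np.mean(t,0),[np.linalg.norm(t[i]-t[i-1]).round(1) for i in range(4)])
v=[P(*q,36) for q in [(208,184),(350,195),(340,303),(198,290)]];print('vee',np.mean(v,0),[np.linalg.norm(v[i]-v[i-1]).round(1) for i in range(4)],np.degrees(np.arctan2(-(v[0]-v[1])[0],(v[0]-v[1])[1])))
print('tin',P(386,404,111),'mandrel',P(72,384,110),'bolt',P(118,112,36))
im=cv2.imread('pics/top0.png')
hsv=cv2.cvtColor(im,cv2.COLOR_BGR2HSV)
m=((hsv[...,1]<25)).astype(np.uint8)
n,l,s,cc=cv2.connectedComponentsWithStats(m)
for i in range(1,n):
    if s[i,4]>1500 : print(s[i],cc[i].round(1))
for u,v in ((290,206),(415,220)):
    if l[v,u]:
        cn=max(cv2.findContours((l==l[v,u]).astype(np.uint8),0,1)[0],key=cv2.contourArea)
        r=cv2.minAreaRect(cn);print(r); print(cv2.minEnclosingCircle(cn))
        b=np.array([ray('top',q,30)[:2] for q in cv2.boxPoints(r)]);print(b.round(1),b.mean(0))
cv2.imwrite('pics/c2.png',cv2.resize(im[150:270,230:470],None,fx=3.3,fy=3.3,interpolation=cv2.INTER_CUBIC))
E
```

```text
tray
[array([616.1, 360.4]), array([610.8, 146.8]), array([423.7, 150.9]), array([429. , 365.6])] [519.9   255.925] [np.float64(187.2), np.float64(213.7), np.float64(187.1), np.float64(214.8)]
yaw [-1.59199026 -1.2553453 ] -1.4213732891731867 -1.4140939499130023
tube [470.375 259.95 ] [np.float64(38.1), np.float64(42.8), np.float64(40.4), np.float64(42.8)]
vee [528.775 263.425] [np.float64(45.5), np.float64(61.2), np.float64(46.2), np.float64(61.1)] -3.0915310100273796
tin [465.4 196.6] mandrel [470.1 321.1] bolt [583.2 332.6]
[   0   19  133   96 9803] [64.  66.3]
[ 158   26  113  112 8585] [213.2  83. ]
[ 293   38   89   88 5117] [336.6  82.7]
[   0  130   68  103 5263] [ 30.5 182.1]
[ 237  153  106  106 8825] [289.8 205.7]
[ 118  178  104   92 7321] [169.9 222. ]
[ 365  181  100   80 6988] [414.6 220.9]
((289.5, 205.5), (105.0, 105.0), 90.0)
((289.7073669433594, 205.7880096435547), 53.19855880737305)
[[ 673.2  113.1]
 [ 678.1 -112.9]
 [ 453.5 -116.8]
 [ 447.8  106.5]] [563.15740737  -2.53180458]
((414.5142517089844, 220.694091796875), (74.38650512695312, 95.45213317871094), 85.8150863647461)
((414.5, 221.0), 59.491695404052734)
[[ 605.7 -161.6]
 [ 625.3 -363.8]
 [ 467.9 -375.9]
 [ 448.1 -175.4]] [ 536.73954035 -269.16527721]
```

View pics/c2.png

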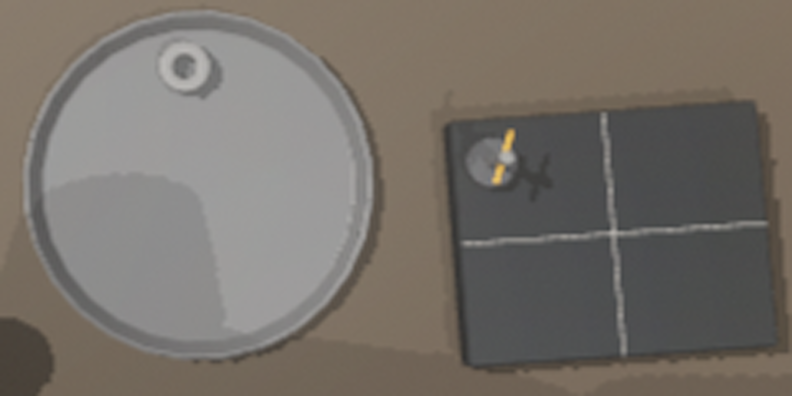

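The crop shows the plate's cross meeting at (614,233), with its arms running (463,243)–(768,223) and (604,112)–(625,355). The pan is empty apart from the collar at (185,67). Next I'll move the wrist camera over the tray.

Call:
{"api": "servo_tool", "payload": {
  "plan": [
    [0,[39,32,2],5],
    [0,[78,64,4],10],
    [0,[117,96,6],15],
    [0,[156,128,8],20],
    [0,[195,160,10],25],
    [0,[234,192,12],30],
    [0,[273,224,14],35],
    [0,[312,256,16],40],
    [0,[350,288,18],45],
    [0,[369,306,19],45]
  ]
}}

```text
t: 0.98
ee_pos: [473.3, -339.9, 257.9]
orientation: [-2.731, -1.553, 0.0]
ft_force: [0.6, 0.5, 0.4]
width: 87.5
grasp_force: 0.0
```

Call:
{"api": "servo_tool", "payload": {
  "plan": [
    [0,[0,41,0],4],
    [0,[0,82,0],8],
    [0,[0,123,0],12],
    [0,[0,164,0],16],
    [0,[0,205,0],20],
    [0,[0,246,0],24],
    [0,[0,287,0],28],
    [0,[0,328,0],30],
    [0,[0,369,0],30],
    [0,[-10,410,0],30]
  ]
}}

```text
t: 1.82
ee_pos: [462.9, 70.0, 258.1]
orientation: [2.241, 2.201, 0.002]
ft_force: [0.9, 0.5, 0.2]
width: 88.0
grasp_force: 0.0
```

Call:
{"api": "servo_tool", "payload": {
  "plan": [
    [0,[-5,40,0],0],
    [0,[-10,80,0],0],
    [0,[-10,120,0],0],
    [0,[-10,146,0],0],
    [0,[-10,146,0],0],
    [0,[-10,146,0],0]
  ]
}}

```text
t: 2.32
ee_pos: [451.7, 215.1, 257.6]
orientation: [-2.238, -2.205, 0.001]
ft_force: [-1.0, -0.6, -0.1]
width: 87.5
grasp_force: 0.0
```

```bash
python3 - <<'E'
from h import *
o=ctrl.get_obs();print(o['t'],o['ee_pos'],o['orientation'],o['qpos'])
cv2.imwrite('pics/w1.png',ctrl.get_image('wrist'))
Q=lambda u,v,z: ray('top',((u+.5)/3.3-.5+230,(v+.5)/3.3-.5+150),z)[:2].round(1)
print('cross',Q(614,233,30)); a=Q(463,243,30)-Q(768,223,30);b=Q(604,112,30)-Q(625,355,30)
print(np.linalg.norm(a),np.degrees(np.arctan2(-a[0],a[1])),np.linalg.norm(b),np.degrees(np.arctan2(b[1],b[0])))
print('collar',Q(185,67,18))
print('panfit',ray('top',(289.7,205.8),14))
E
```

```text
2.3167 [451.71140964 215.08657095 257.59311854] [-2.23790288e+00 -2.20474904e+00  1.00878434e-03] [ 4.20695418e-01  2.19100655e-01  1.88565900e+00 -1.78419734e-04
  1.03746117e+00  4.35711144e-01]
cross [ 537.4 -271.8]
196.29062636814828 5.144218145681858 157.00859849065594 5.44552170939896
collar [640.3   7.3]
panfit [562.66426836  -3.22153293  14.        ]
```

View pics/w1.png

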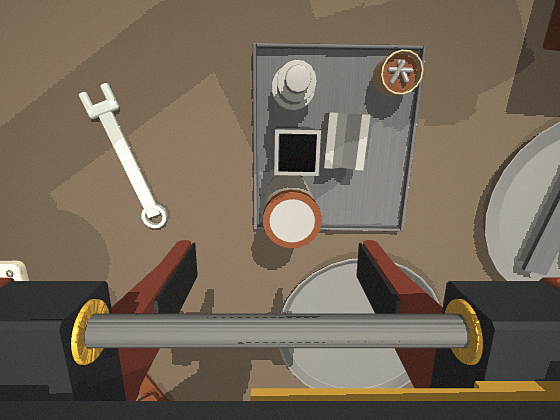

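The wrist view shows the tube top with corners (275,129) and (319,176), the tin top centred at (292,220), the mandrel top at (297,76) and the vee at about (347,141).

```bash
python3 - <<'E'
from h import *
W=lambda u,v,z: ray('wrist',(u,v),z)[:2].round(1)
def quad(n,p,z):
    t=[W(*q,z) for q in p];print(n,np.mean(t,0),[np.linalg.norm(t[i]-t[i-1]).round(1) for i in range(4)],'yaw',[np.degrees(np.arctan2(*(s*(t[i]-t[j]))[::-1])).round(1) for i,j,s in((1,0,1),(2,3,1),(3,0,1),(2,1,1))])
quad('tube',[(275,129),(321,130),(319,176),(274,174)],108+4)
quad('vee',[(328,113),(370,113),(365,170),(325,167)],40)
quad('tray',[(253,43),(424,45),(401,231),(257,229)],14)
im=cv2.imread('pics/w1.png');hsv=cv2.cvtColor(im,cv2.COLOR_BGR2HSV)
m=cv2.inRange(hsv,(0,90,60),(20,255,255))
n,l,s,c=cv2.connectedComponentsWithStats(m)
for i in range(1,n):
    if s[i,4]>200 and s[i,1]<260:
        cn=max(cv2.findContours((l==i).astype(np.uint8),0,1)[0],key=cv2.contourArea);print(s[i],cv2.fitEllipse(cn))
w=cv2.inRange(im[180:260,240:340],(170,170,170),(255,255,255));M=cv2.moments(w);u,v=M['m10']/M['m00']+240,M['m01']/M['m00']+180
print(u,v,'tin',W(u,v,115)); print('mandrel',W(297,76,114))
print('tin via top',ray('top',(187.2-.4,250.8-.4),115),'mandrel',ray('top',(124,246.4),114))
E
```

```text
tube [470.6   257.375] [np.float64(39.3), np.float64(39.8), np.float64(40.2), np.float64(40.5)] yaw [np.float64(-2.2), np.float64(-3.4), np.float64(-92.2), np.float64(-91.3)]
vee [529.075 260.9  ] [np.float64(57.8), np.float64(44.7), np.float64(61.2), np.float64(45.0)] yaw [np.float64(-0.9), np.float64(-5.2), np.float64(-91.8), np.float64(-91.6)]
tray [518.775 255.925] [np.float64(213.4), np.float64(185.2), np.float64(213.8), np.float64(182.1)] yaw [np.float64(-1.5), np.float64(-1.7), np.float64(-90.7), np.float64(-91.5)]
[ 373   50   50   45 1062] ((399.178955078125, 72.12064361572266), (39.973663330078125, 48.94467544555664), 60.62370300292969)
[ 263  190   59   59 1192] ((291.6225280761719, 218.85183715820312), (57.99911880493164, 58.23752975463867), 25.80348777770996)
[ 112  240   79   74 1937] ((149.08938598632812, 286.6215515136719), (29.895414352416992, 107.01344299316406), 40.785789489746094)
[ 363  240   80   74 1895] ((403.97442626953125, 286.6820068359375), (29.66883659362793, 106.98802947998047), 139.38790893554688)
291.75917278185455 220.35957304869913 tin [465.5 195.6]
mandrel [470.2 320.2]
tin via top [465.61112484 195.69567408 115.        ] mandrel [470.2531376 319.647139  114.       ]
```

Both views agree to within about 2 mm: tin (465.5,195.6), tube (470.5,257.5), mandrel (470.2,320), vee (529,261.5). Now I'll grip the tin.

Call:
{"api": "servo_tool", "payload": {
  "plan": [
    [0,[14,-19.5,0],-1],
    [0,[14,-19.5,-35],-1],
    [0,[14,-19.5,-70],-1],
    [0,[14,-19.5,-105],-1],
    [0,[14,-19.5,-140],-1],
    [0,[14,-19.5,-170],-1],
    [0,[14,-19.5,-184],-1],
    [0,[14,-19.5,-185.5],-1],
    [0,[14,-19.5,-185.5],-1],
    [0,[14,-19.5,-185.5],-1]
  ]
}}

```text
t: 3.2
ee_pos: [466.9, 193.9, 73.3]
orientation: [2.261, 2.18, 0.002]
ft_force: [0.2, 0.3, 0.4]
width: 87.9
grasp_force: 0.0
```

Call:
{"api": "servo_tool", "payload": {
  "plan": [
    [1,[0,0,0],0],
    [1,[0,0,0],0],
    [1,[0,0,0],0],
    [1,[0,0,0],0],
    [1,[0,0,0],0],
    [1,[0,0,0],0],
    [1,[0,0,0],0],
    [1,[0,0,0],0]
  ]
}}

```text
t: 3.87
ee_pos: [466.0, 194.5, 72.7]
orientation: [-2.26, -2.182, 0.0]
ft_force: [-1.4, -0.2, 5.4]
width: 53.9
grasp_force: 29.9
```

Call:
{"api": "servo_tool", "payload": {
  "plan": [
    [1,[0,0,15],0],
    [1,[0,0,40],0],
    [1,[5,-15,60],0],
    [1,[15,-45,60],0],
    [1,[27,-82,60],0],
    [1,[38,-120,60],0],
    [1,[50,-158,60],0],
    [1,[62,-196,60],0],
    [1,[73,-230,60],0],
    [1,[80,-252,60],0]
  ]
}}

```text
t: 4.7
ee_pos: [546.6, -60.7, 131.9]
orientation: [2.262, 2.18, -0.001]
ft_force: [0.2, 0.3, -3.4]
width: 54.0
grasp_force: 29.9
```

Call:
{"api": "servo_tool", "payload": {
  "plan": [
    [1,[2,-8,0],0],
    [1,[2,-8,-25],0],
    [1,[2,-8,-45],0],
    [1,[2,-8,-55],0],
    [1,[2,-8,-58],0],
    [1,[2,-8,-60],0],
    [1,[2,-8,-60],0],
    [1,[2,-8,-60],0]
  ]
}}

```text
t: 5.37
ee_pos: [548.3, -65.0, 72.9]
orientation: [2.259, 2.182, 0.001]
ft_force: [0.1, -0.0, -3.5]
width: 54.0
grasp_force: 30.0
```

Call:
{"api": "servo_tool", "payload": {
  "plan": [
    [1,[0,0,-0.5],0],
    [1,[0,0,-1],0],
    [1,[0,0,-1],0],
    [1,[0,0,-1],0]
  ]
}}

```text
t: 5.7
ee_pos: [548.6, -65.2, 72.5]
orientation: [2.26, 2.182, 0.001]
ft_force: [-3.4, 0.8, 7.1]
width: 53.8
grasp_force: 30.0
```

Call:
{"api": "servo_tool", "payload": {
  "plan": [
    [0,[0,0,0],0],
    [0,[0,0,0],0],
    [0,[0,0,0],0],
    [0,[0,0,0],0],
    [0,[0,0,0],0],
    [0,[0,0,0],0],
    [0,[0,0,10],0],
    [0,[0,0,35],0],
    [0,[0,0,65],0],
    [0,[0,0,90],0]
  ]
}}

```text
t: 6.53
ee_pos: [548.1, -65.6, 163.2]
orientation: [-2.261, -2.182, 0.0]
ft_force: [1.1, -0.1, -0.2]
width: 88.1
grasp_force: 0.0
```

Call:
{"api": "servo_tool", "payload": {
  "plan": [
    [0,[-8,32,0],0],
    [0,[-17,70,0],0],
    [0,[-26,108,0],0],
    [0,[-35,146,0],0],
    [0,[-44,184,0],0],
    [0,[-53,222,0],0],
    [0,[-62,260,0],0],
    [0,[-72,298,0],0],
    [0,[-78,322,0],0],
    [0,[-78,322.5,0],0]
  ]
}}

```text
t: 7.37
ee_pos: [469.3, 260.9, 162.3]
orientation: [-2.256, -2.186, -0.003]
ft_force: [-0.2, 0.2, -0.4]
width: 87.5
grasp_force: 0.0
```

Call:
{"api": "servo_tool", "payload": {
  "plan": [
    [0,[0,0,0],0],
    [0,[0,0,-25],0],
    [0,[0,0,-55],0],
    [0,[0,0,-80],0],
    [0,[0,0,-88],0],
    [0,[0,0,-88],0],
    [0,[0,0,-88],0]
  ]
}}

```text
t: 7.95
ee_pos: [470.7, 256.1, 73.8]
orientation: [-2.262, -2.18, 0.001]
ft_force: [0.8, -0.8, 0.6]
width: 87.6
grasp_force: 0.0
```

Call:
{"api": "servo_tool", "payload": {
  "plan": [
    [1,[0,0,0],0],
    [1,[0,0,0],0],
    [1,[0,0,0],0],
    [1,[0,0,0],0],
    [1,[0,0,0],0],
    [1,[0,0,0],0],
    [1,[0,0,0],0],
    [1,[0,0,0],0],
    [1,[0,0,0],0]
  ]
}}

```text
t: 8.7
ee_pos: [470.2, 257.0, 73.5]
orientation: [2.26, 2.182, 0.0]
ft_force: [-0.4, 1.0, 2.4]
width: 39.9
grasp_force: 30.0
```

Call:
{"api": "servo_tool", "payload": {
  "plan": [
    [1,[0,0,15],0],
    [1,[0,0,45],0],
    [1,[0,0,80],0],
    [1,[0,0,110],0],
    [1,[0,0,130],0],
    [1,[10,-34,130],0],
    [1,[21,-70,130],0],
    [1,[32,-108,130],0],
    [1,[43,-146,130],0],
    [1,[55,-184,130],0]
  ]
}}

```text
t: 9.53
ee_pos: [524.3, 71.3, 202.7]
orientation: [-2.259, -2.182, 0.002]
ft_force: [0.9, 0.5, -5.3]
width: 39.7
grasp_force: 30.0
```

Call:
{"api": "servo_tool", "payload": {
  "plan": [
    [1,[11,-37,0],0],
    [1,[20,-67,0],0],
    [1,[23,-75.5,0],0],
    [1,[23,-75.5,-20],0],
    [1,[23,-75.5,-55],0],
    [1,[23,-75.5,-90],0],
    [1,[23,-75.5,-115],0],
    [1,[23,-75.5,-126],0],
    [1,[23,-75.5,-129],0],
    [1,[23,-75.5,-129],0]
  ]
}}

```text
t: 10.37
ee_pos: [546.8, -2.1, 73.7]
orientation: [-2.258, -2.18, 0.004]
ft_force: [-0.4, 0.4, -4.8]
width: 39.8
grasp_force: 30.0
```

Call:
{"api": "servo_tool", "payload": {
  "plan": [
    [1,[0,0,-0.5],0],
    [1,[0,0,-1],0],
    [1,[0,0,-1],0],
    [1,[0,0,-1],0]
  ]
}}

```text
t: 10.7
ee_pos: [548.6, -2.5, 73.9]
orientation: [2.26, 2.181, 0.001]
ft_force: [0.2, -0.4, -4.8]
width: 39.8
grasp_force: 30.0
```

Still carrying the tube's weight, so I'll lower it a little more.

Call:
{"api": "servo_tool", "payload": {
  "plan": [
    [1,[0,0,-0.5],0],
    [1,[0,0,-1],0],
    [1,[0,0,-1],0],
    [1,[0,0,-1],0]
  ]
}}

```text
t: 11.03
ee_pos: [548.4, -2.6, 72.6]
orientation: [2.26, 2.181, 0.0]
ft_force: [0.5, 0.4, -2.6]
width: 39.9
grasp_force: 30.0
```

Call:
{"api": "servo_tool", "payload": {
  "plan": [
    [1,[0,0,-0.4],0],
    [1,[0,0,-0.4],0],
    [0,[0,0,-0.4],0],
    [0,[0,0,-0.4],0],
    [0,[0,0,-0.4],0],
    [0,[0,0,-0.4],0],
    [0,[0,0,-0.4],0],
    [0,[0,0,10],0],
    [0,[0,0,45],0],
    [0,[0,0,90],0]
  ]
}}

```text
t: 11.87
ee_pos: [546.1, -2.5, 158.3]
orientation: [-2.257, -2.179, 0.006]
ft_force: [0.6, -1.2, 0.3]
width: 86.6
grasp_force: 0.0
```

Call:
{"api": "servo_tool", "payload": {
  "plan": [
    [0,[0,0,0],0],
    [0,[-8,32,0],0],
    [0,[-17,70,0],0],
    [0,[-26,108,0],0],
    [0,[-35,146,0],0],
    [0,[-44,184,0],0],
    [0,[-53,222,0],0],
    [0,[-62,260,0],0],
    [0,[-72,298,0],0],
    [0,[-78,322.5,0],0]
  ]
}}

```text
t: 12.7
ee_pos: [469.3, 323.2, 159.9]
orientation: [-2.259, -2.183, -0.003]
ft_force: [0.0, -0.2, -0.4]
width: 87.7
grasp_force: 0.0
```

Call:
{"api": "servo_tool", "payload": {
  "plan": [
    [0,[0,0,0],0],
    [0,[0,0,-25],0],
    [0,[0,0,-55],0],
    [0,[0,0,-80],0],
    [0,[0,0,-86],0],
    [0,[0,0,-86],0],
    [0,[0,0,-86],0]
  ]
}}

```text
t: 13.28
ee_pos: [470.7, 319.8, 73.8]
orientation: [2.261, 2.181, 0.0]
ft_force: [0.1, 0.3, 0.4]
width: 88.2
grasp_force: 0.0
```

Call:
{"api": "servo_tool", "payload": {
  "plan": [
    [1,[0,0,0],0],
    [1,[0,0,0],0],
    [1,[0,0,0],0],
    [1,[0,0,0],0],
    [1,[0,0,0],0],
    [1,[0,0,0],0],
    [1,[0,0,0],0],
    [1,[0,0,0],0],
    [1,[0,0,0],0]
  ]
}}

```text
t: 14.03
ee_pos: [470.3, 320.0, 73.0]
orientation: [2.26, 2.182, 0.001]
ft_force: [0.5, 0.7, 0.1]
width: 35.7
grasp_force: 30.0
```

Call:
{"api": "servo_tool", "payload": {
  "plan": [
    [1,[0,0,15],0],
    [1,[0,0,40],0],
    [1,[5,-15,60],0],
    [1,[15,-45,60],0],
    [1,[26,-82,60],0],
    [1,[37,-120,60],0],
    [1,[48,-158,60],0],
    [1,[59,-196,60],0],
    [1,[70,-234,60],0],
    [1,[77.5,-260,60],0]
  ]
}}

```text
t: 14.87
ee_pos: [547.4, 56.8, 132.3]
orientation: [-2.261, -2.18, 0.003]
ft_force: [0.1, -0.3, -6.0]
width: 35.4
grasp_force: 30.0
```

Call:
{"api": "servo_tool", "payload": {
  "plan": [
    [1,[0,0,0],0],
    [1,[0,0,0],0],
    [1,[0,0,-25],0],
    [1,[0,0,-45],0],
    [1,[0,0,-56],0],
    [1,[0,0,-59],0],
    [1,[0,0,-60],0],
    [1,[0,0,-60],0],
    [1,[0,0,-60],0]
  ]
}}

```text
t: 15.62
ee_pos: [547.6, 60.7, 73.2]
orientation: [2.259, 2.183, 0.0]
ft_force: [-0.3, 0.9, -5.7]
width: 35.5
grasp_force: 30.0
```

Call:
{"api": "servo_tool", "payload": {
  "plan": [
    [1,[0,0,-0.5],0],
    [1,[0,0,-1],0],
    [1,[0,0,-1],0],
    [1,[0,0,-1],0]
  ]
}}

```text
t: 15.95
ee_pos: [548.0, 60.4, 72.8]
orientation: [2.26, 2.182, 0.001]
ft_force: [-2.0, 2.3, 6.6]
width: 35.7
grasp_force: 30.0
```

Call:
{"api": "servo_tool", "payload": {
  "plan": [
    [0,[0,0,0],0],
    [0,[0,0,0],0],
    [0,[0,0,0],0],
    [0,[0,0,0],0],
    [0,[0,0,0],0],
    [0,[0,0,0],0],
    [0,[0,0,10],0],
    [0,[0,0,35],0],
    [0,[0,0,65],0],
    [0,[0,0,90],0]
  ]
}}

```text
t: 16.78
ee_pos: [547.7, 59.9, 163.9]
orientation: [2.26, 2.182, 0.0]
ft_force: [0.5, 0.8, -0.3]
width: 88.0
grasp_force: 0.0
```

Call:
{"api": "servo_tool", "payload": {
  "plan": [
    [0,[-5,30,0],0],
    [0,[-10,65,0],0],
    [0,[-15,100,0],0],
    [0,[-20,130,0],0],
    [0,[-20,150,0],0],
    [0,[-20,150,0],0],
    [0,[-20,150,0],0],
    [0,[-20,150,0],0]
  ]
}}

```text
t: 17.45
ee_pos: [527.5, 209.4, 162.3]
orientation: [2.26, 2.182, -0.0]
ft_force: [0.6, 0.3, 0.6]
width: 87.7
grasp_force: 0.0
```

```bash
python3 - <<'E'
from h import *
o=ctrl.get_obs();print(o['t'],o['ee_pos'],o['orientation'])
a=ctrl.get_image('wrist');cv2.imwrite('pics/w2.png',a)
t=ctrl.get_image('top');cv2.imwrite('pics/t2.png',t)
b=cv2.resize(t[150:270,110:350],(480,240))
cv2.imwrite('pics/m2.png',np.vstack([cv2.resize(a[0:260],(560,260)),cv2.copyMakeBorder(b,0,0,0,80,0)]))
E
```

```text
17.45 [527.54150936 209.38897251 162.32350941] [ 2.26006783e+00  2.18185832e+00 -3.78629731e-04]
```

View pics/m2.png

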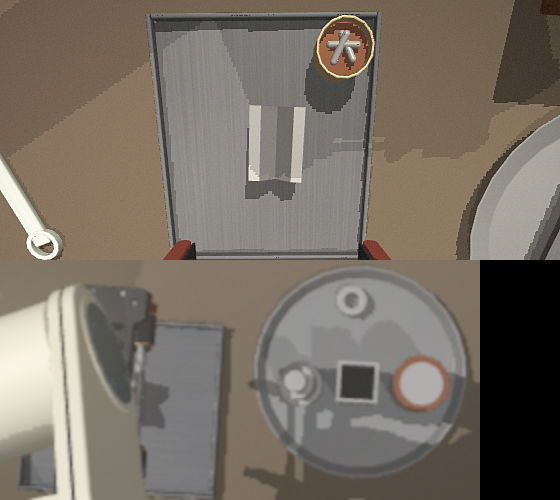

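The three stand upright in the pan and the collar hasn't moved. In the wrist view the vee's top corners are at (249,105), (306,107), (301,182) and (248,181).

```bash
python3 - <<'E'
from h import *
t=np.array([ray('wrist',q,40)[:2] for q in [(249,105),(306,107),(301,182),(248,181)]]);print(t.round(1),t.mean(0))
print([np.linalg.norm(t[i]-t[i-1]).round(1) for i in range(4)],[np.degrees(np.arctan2(*(t[i]-t[j])[::-1])).round(1) for i,j in((1,0),(2,3),(0,3),(1,2))])
E
```

```text
[[509.3 292.6]
 [553.7 289.5]
 [548.9 230.1]
 [504.9 232.5]] [529.17703495 261.16378296]
[np.float64(60.2), np.float64(44.5), np.float64(59.6), np.float64(44.1)] [np.float64(-4.0), np.float64(-3.1), np.float64(85.8), np.float64(85.4)]
```

Call:
{"api": "servo_tool", "payload": {
  "plan": [
    [0,[1,30,0],-2],
    [0,[1.5,52,0],-2],
    [0,[1.5,52,-10],-2],
    [0,[1.5,52,-45],-2],
    [0,[1.5,52,-80],-2],
    [0,[1.5,52,-110],-2],
    [0,[1.5,52,-128],-2],
    [0,[1.5,52,-133],-2],
    [0,[1.5,52,-133],-2],
    [0,[1.5,52,-133],-2]
  ]
}}

```text
t: 18.38
ee_pos: [529.6, 261.3, 29.5]
orientation: [2.299, 2.141, 0.0]
ft_force: [-0.0, -0.7, 0.7]
width: 87.7
grasp_force: 0.0
```

Call:
{"api": "servo_tool", "payload": {
  "plan": [
    [1,[0,0,0],0],
    [1,[0,0,0],0],
    [1,[0,0,0],0],
    [1,[0,0,0],0],
    [1,[0,0,0],0],
    [1,[0,0,0],0],
    [1,[0,0,0],0],
    [1,[0,0,0],0],
    [1,[0,0,0],0]
  ]
}}

```text
t: 19.13
ee_pos: [529.1, 262.0, 29.2]
orientation: [-2.298, -2.142, 0.0]
ft_force: [-1.7, 0.2, 3.5]
width: 44.2
grasp_force: 30.0
```

Call:
{"api": "servo_tool", "payload": {
  "plan": [
    [1,[0,0,15],0],
    [1,[0,0,45],0],
    [1,[0,0,80],0],
    [1,[0,0,115],0],
    [1,[0,0,145],0],
    [1,[0,-15,165],1],
    [1,[0,-50,165],2],
    [1,[1,-88,165],4],
    [1,[2,-126,165],6],
    [1,[3,-164,165],9]
  ]
}}

```text
t: 19.97
ee_pos: [531.1, 96.5, 193.5]
orientation: [-2.119, -2.318, 0.002]
ft_force: [1.2, 0.0, -5.1]
width: 44.0
grasp_force: 30.0
```

Call:
{"api": "servo_tool", "payload": {
  "plan": [
    [1,[0,-38,0],0],
    [1,[1,-76,0],0],
    [1,[2,-114,0],0],
    [1,[3,-152,0],0],
    [1,[4,-190,0],0],
    [1,[5,-225,0],0],
    [1,[5,-245,0],0],
    [1,[5,-250,0],0],
    [1,[5,-250,0],0],
    [1,[5,-250,0],0]
  ]
}}

```text
t: 20.8
ee_pos: [536.5, -151.5, 193.4]
orientation: [-2.123, -2.314, 0.001]
ft_force: [0.4, 0.7, -4.5]
width: 43.7
grasp_force: 30.0
```

```bash
python3 - <<'E'
from h import *
o=ctrl.get_obs();print(o['t'],o['ee_pos'],o['orientation'],o['ft_force'])
cv2.imwrite('pics/w3.png',ctrl.get_image('wrist'))
E
```

```text
20.8 [ 536.50187516 -151.48635323  193.35481917] [-2.12261093e+00 -2.31372615e+00  6.45919037e-04] [ 0.38412433  0.71830942 -4.52742935]
```

View pics/w3.png

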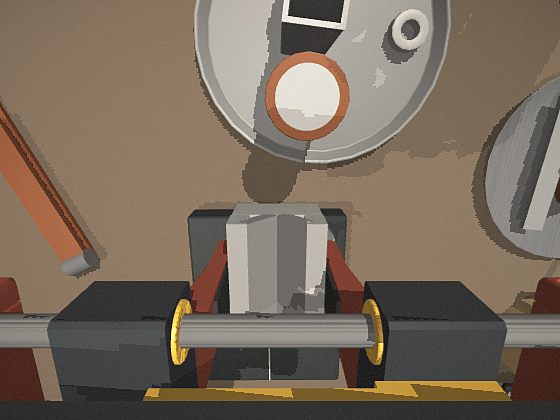

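The wrist view looks back toward the pan and the held vee hides the plate, so I'll check the plate's cross against the side view, where it sits at about (295,320).

```bash
python3 - <<'E'
from h import *
print(ray('side',(295,320),30).round(1))
b=ray('side',(286,269),30)-ray('side',(307,386),30);a=ray('side',(247,326),30)-ray('side',(349,316),30);print(np.linalg.norm(b),np.degrees(np.arctan2(-b[0],b[1])))
print('scriber base',ray('side',(317,279),30).round(1))
E
```

```text
[ 537.9 -273.9   30. ]
205.6005218963645 4.341183399715698
scriber base [ 582.7 -197.1   30. ]
```

Call:
{"api": "servo_tool", "payload": {
  "plan": [
    [1,[0,-38,0],0],
    [1,[1,-76,0],0],
    [1,[1,-110,0],0],
    [1,[1,-121,0],0],
    [1,[1,-121,-30],0],
    [1,[1,-121,-65],0],
    [1,[1,-121,-100],0],
    [1,[1,-121,-125],0],
    [1,[1,-121,-135],0],
    [1,[1,-121,-137],0]
  ]
}}

```text
t: 21.68
ee_pos: [537.3, -271.0, 55.3]
orientation: [-2.118, -2.314, 0.001]
ft_force: [1.1, 1.0, -4.6]
width: 43.9
grasp_force: 30.0
```

Call:
{"api": "servo_tool", "payload": {
  "plan": [
    [1,[0,0,-0.5],0],
    [1,[0,0,-0.5],0],
    [1,[0,0,-0.5],0],
    [1,[0,0,-0.5],0]
  ]
}}

```text
t: 22.02
ee_pos: [539.0, -273.3, 57.9]
orientation: [2.121, 2.314, 0.001]
ft_force: [-0.2, 0.1, -3.6]
width: 43.9
grasp_force: 30.0
```

Call:
{"api": "servo_tool", "payload": {
  "plan": [
    [1,[0,0,-0.5],0],
    [1,[0,0,-1],0],
    [1,[0,0,-1.5],0],
    [1,[0,0,-1.5],0],
    [1,[0,0,-1.5],0]
  ]
}}

```text
t: 22.43
ee_pos: [538.1, -273.1, 55.0]
orientation: [-2.123, -2.315, 0.0]
ft_force: [-0.7, -1.3, -3.7]
width: 44.0
grasp_force: 30.0
```

Call:
{"api": "servo_tool", "payload": {
  "plan": [
    [1,[0,0,-0.5],0],
    [1,[0,0,-1],0],
    [1,[0,0,-1],0],
    [1,[0,0,-1],0]
  ]
}}

```text
t: 22.77
ee_pos: [538.2, -273.2, 54.7]
orientation: [2.123, 2.316, -0.0]
ft_force: [-2.6, 0.1, 6.2]
width: 43.8
grasp_force: 29.9
```

Call:
{"api": "servo_tool", "payload": {
  "plan": [
    [0,[0,0,0],0],
    [0,[0,0,0],0],
    [0,[0,0,0],0],
    [0,[0,0,0],0],
    [0,[0,0,0],0],
    [0,[0,0,5],0],
    [0,[0,0,30],0],
    [0,[0,0,60],0],
    [0,[0,0,95],0],
    [0,[0,0,125],0]
  ]
}}

```text
t: 23.6
ee_pos: [538.2, -273.1, 181.1]
orientation: [2.123, 2.315, 0.0]
ft_force: [0.9, 0.1, -0.6]
width: 87.5
grasp_force: 0.0
```

Call:
{"api": "servo_tool", "payload": {
  "plan": [
    [0,[0,30,0],-1],
    [0,[1,68,0],-2],
    [0,[2,106,0],-3],
    [0,[3,144,0],-4],
    [0,[4,182,0],-5],
    [0,[5,220,0],-6],
    [0,[7,258,0],-7],
    [0,[9,296,0],-7],
    [0,[10,325,0],-7],
    [0,[10,333.5,0],-7]
  ]
}}

```text
t: 24.43
ee_pos: [548.2, 64.1, 179.6]
orientation: [2.257, 2.185, 0.002]
ft_force: [-0.7, -0.9, -0.9]
width: 87.7
grasp_force: 0.0
```

Call:
{"api": "servo_tool", "payload": {
  "plan": [
    [0,[0,0,0],0],
    [0,[0,0,0],0]
  ]
}}

```text
t: 24.6
ee_pos: [548.0, 60.2, 179.2]
orientation: [2.259, 2.183, -0.0]
ft_force: [0.5, -0.4, -0.5]
width: 87.8
grasp_force: 0.0
```

```bash
python3 - <<'E'
from h import *
o=ctrl.get_obs();print(o['t'],o['ee_pos'],o['orientation'])
t=ctrl.get_image('top');cv2.imwrite('pics/t4.png',t);s=ctrl.get_image('side');cv2.imwrite('pics/s4.png',s);cv2.imwrite('pics/w4.png',ctrl.get_image('wrist'))
a=cv2.resize(t[170:270,355:475],(480,400),interpolation=cv2.INTER_CUBIC);b=cv2.resize(s[230:400,220:370],(300,340))
cv2.imwrite('pics/m4.png',np.hstack([a,cv2.copyMakeBorder(b,0,60,0,0,0)]))
E
```

```text
24.6 [548.04799536  60.207349   179.16187143] [ 2.25888820e+00  2.18296244e+00 -4.69195848e-04]
```

View pics/m4.png

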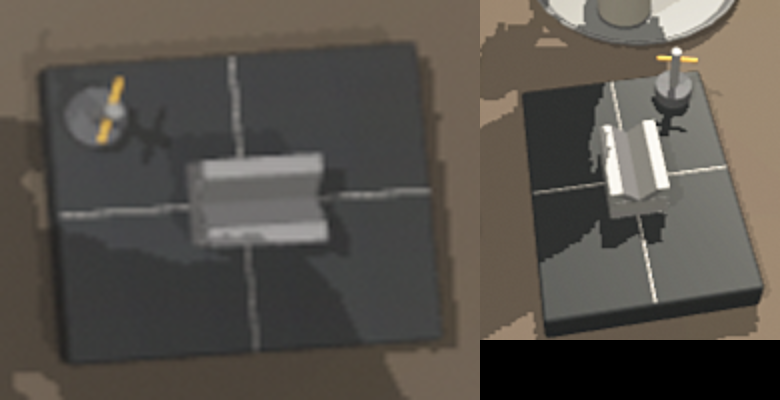

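The vee stands groove up on the cross, with top corners at (203,162), (322,153), (327,241) and (208,246) in the left crop. The scriber hasn't moved.

```bash
python3 - <<'E'
from h import *
t=np.array([ray('top',((u+.5)/4-.5+355,(v+.5)/4-.5+170),66)[:2] for u,v in [(203,162),(322,153),(327,241),(208,246)]]);print(t.mean(0),[np.linalg.norm(t[i]-t[i-1]).round(1) for i in range(4)])
d=t[0]-t[1];print(np.degrees(np.arctan2(-d[0],d[1])))
E
```

```text
[ 537.78203992 -272.47596805] [np.float64(43.1), np.float64(61.0), np.float64(45.1), np.float64(60.7)]
5.705353333033659
```

Call:
{"api": "servo_tool", "payload": {
  "plan": [
    [0,[0,0.3,-25],0],
    [0,[0,0.3,-60],0],
    [0,[0,0.3,-90],0],
    [0,[0,0.3,-104],0],
    [0,[0,0.3,-106],0],
    [0,[0,0.3,-106],0],
    [0,[0,0.3,-106],0],
    [0,[0,0.3,-106],0]
  ]
}}

```text
t: 25.42
ee_pos: [549.3, 60.3, 74.4]
orientation: [2.26, 2.18, 0.003]
ft_force: [0.4, 0.2, 0.2]
width: 87.3
grasp_force: 0.0
```

Call:
{"api": "servo_tool", "payload": {
  "plan": [
    [1,[0,0,0],0],
    [1,[0,0,0],0],
    [1,[0,0,0],0],
    [1,[0,0,0],0],
    [1,[0,0,0],0],
    [1,[0,0,0],0],
    [1,[0,0,0],0],
    [1,[0,0,0],0],
    [1,[0,0,0],0]
  ]
}}

```text
t: 26.17
ee_pos: [548.2, 60.8, 73.0]
orientation: [2.26, 2.182, 0.0]
ft_force: [0.7, 1.4, 0.4]
width: 35.8
grasp_force: 30.0
```

The vee is within 1 mm of the plate's middle and under 1° off. Returning the mandrel.

Call:
{"api": "servo_tool", "payload": {
  "plan": [
    [1,[0,0,15],0],
    [1,[0,0,40],0],
    [1,[-5,15,60],0],
    [1,[-15,45,60],0],
    [1,[-26,82,60],0],
    [1,[-37,120,60],0],
    [1,[-48,158,60],0],
    [1,[-59,196,60],0],
    [1,[-70,234,60],0],
    [1,[-77.5,259.5,60],0]
  ]
}}

```text
t: 27.0
ee_pos: [468.8, 322.9, 132.3]
orientation: [-2.259, -2.183, 0.002]
ft_force: [0.8, 0.8, -5.7]
width: 35.4
grasp_force: 30.0
```

Call:
{"api": "servo_tool", "payload": {
  "plan": [
    [1,[0,0,0],0],
    [1,[0,0,0],0],
    [1,[0,0,-25],0],
    [1,[0,0,-45],0],
    [1,[0,0,-56],0],
    [1,[0,0,-59],0],
    [1,[0,0,-60],0],
    [1,[0,0,-60],0],
    [1,[0,0,-60],0]
  ]
}}

```text
t: 27.75
ee_pos: [471.1, 319.5, 73.2]
orientation: [2.261, 2.181, 0.0]
ft_force: [0.4, 0.6, -6.3]
width: 35.6
grasp_force: 30.0
```

Call:
{"api": "servo_tool", "payload": {
  "plan": [
    [1,[0,0,-0.5],0],
    [1,[0,0,-1],0],
    [1,[0,0,-1],0],
    [1,[0,0,-1],0]
  ]
}}

```text
t: 28.08
ee_pos: [471.3, 320.2, 72.8]
orientation: [2.26, 2.181, 0.001]
ft_force: [-0.5, -3.8, 4.6]
width: 35.4
grasp_force: 30.0
```

Call:
{"api": "servo_tool", "payload": {
  "plan": [
    [0,[0,0,0],0],
    [0,[0,0,0],0],
    [0,[0,0,0],0],
    [0,[0,0,0],0],
    [0,[0,0,0],0],
    [0,[0,0,0],0],
    [0,[0,0,10],0],
    [0,[0,0,35],0],
    [0,[0,0,65],0],
    [0,[0,0,92],0]
  ]
}}

```text
t: 28.92
ee_pos: [470.5, 320.1, 165.7]
orientation: [-2.26, -2.182, 0.001]
ft_force: [-0.7, 1.0, -0.2]
width: 88.1
grasp_force: 0.0
```

Call:
{"api": "servo_tool", "payload": {
  "plan": [
    [0,[8,-32,0],0],
    [0,[17,-70,0],0],
    [0,[26,-108,0],0],
    [0,[35,-146,0],0],
    [0,[44,-184,0],0],
    [0,[53,-222,0],0],
    [0,[62,-260,0],0],
    [0,[72,-298,0],0],
    [0,[77.5,-322.5,0],0],
    [0,[77.5,-322.5,0],0]
  ]
}}

```text
t: 29.75
ee_pos: [549.5, -6.4, 165.0]
orientation: [2.264, 2.176, 0.001]
ft_force: [0.7, 0.2, -0.6]
width: 87.6
grasp_force: 0.0
```

Call:
{"api": "servo_tool", "payload": {
  "plan": [
    [0,[0,0,0],0],
    [0,[0,0,-25],0],
    [0,[0,0,-55],0],
    [0,[0,0,-80],0],
    [0,[0,0,-91],0],
    [0,[0,0,-91],0],
    [0,[0,0,-91],0]
  ]
}}

```text
t: 30.33
ee_pos: [548.0, -1.4, 73.3]
orientation: [-2.259, -2.182, 0.001]
ft_force: [-0.6, -0.5, 0.7]
width: 87.6
grasp_force: 0.0
```

Call:
{"api": "servo_tool", "payload": {
  "plan": [
    [1,[0,0,0],0],
    [1,[0,0,0],0],
    [1,[0,0,0],0],
    [1,[0,0,0],0],
    [1,[0,0,0],0],
    [1,[0,0,0],0],
    [1,[0,0,0],0],
    [1,[0,0,0],0],
    [1,[0,0,0],0]
  ]
}}

```text
t: 31.08
ee_pos: [548.2, -2.3, 73.1]
orientation: [2.26, 2.182, 0.0]
ft_force: [-0.2, 0.0, 2.7]
width: 39.9
grasp_force: 30.0
```

Call:
{"api": "servo_tool", "payload": {
  "plan": [
    [1,[0,0,15],0],
    [1,[0,0,40],0],
    [1,[-5,15,60],0],
    [1,[-15,45,60],0],
    [1,[-26,82,60],0],
    [1,[-37,120,60],0],
    [1,[-48,158,60],0],
    [1,[-59,196,60],0],
    [1,[-69,230,60],0],
    [1,[-75,250,60],0]
  ]
}}

```text
t: 31.92
ee_pos: [471.3, 250.4, 132.4]
orientation: [-2.258, -2.183, 0.002]
ft_force: [0.5, -0.4, -5.0]
width: 39.7
grasp_force: 30.0
```

Call:
{"api": "servo_tool", "payload": {
  "plan": [
    [1,[-3,9.5,0],0],
    [1,[-3,9.5,0],0],
    [1,[-3,9.5,-25],0],
    [1,[-3,9.5,-45],0],
    [1,[-3,9.5,-56],0],
    [1,[-3,9.5,-59],0],
    [1,[-3,9.5,-60],0],
    [1,[-3,9.5,-60.5],0],
    [1,[-3,9.5,-60.5],0],
    [1,[-3,9.5,-60.5],0]
  ]
}}

```text
t: 32.75
ee_pos: [469.0, 255.3, 73.1]
orientation: [-2.261, -2.18, 0.006]
ft_force: [-6.1, -3.4, 6.5]
width: 39.7
grasp_force: 30.0
```

Call:
{"api": "servo_tool", "payload": {
  "plan": [
    [1,[0,0,0.3],0],
    [1,[0,0,0.3],0],
    [1,[0,0,0.3],0],
    [1,[0,0,0.3],0]
  ]
}}

```text
t: 33.08
ee_pos: [470.7, 256.9, 73.1]
orientation: [2.26, 2.181, 0.001]
ft_force: [1.0, -2.7, -3.0]
width: 39.7
grasp_force: 30.0
```

Settled. I'll release the tube and fetch the tin.

Call:
{"api": "servo_tool", "payload": {
  "plan": [
    [1,[0,0,-0.4],0],
    [0,[0,0,-0.4],0],
    [0,[0,0,-0.4],0],
    [0,[0,0,-0.4],0],
    [0,[0,0,-0.4],0],
    [0,[0,0,-0.4],0],
    [0,[0,0,10],0],
    [0,[0,0,35],0],
    [0,[0,0,65],0],
    [0,[0,0,92],0]
  ]
}}

```text
t: 33.92
ee_pos: [469.9, 257.2, 166.5]
orientation: [-2.26, -2.182, 0.001]
ft_force: [1.1, 0.8, 0.4]
width: 87.8
grasp_force: 0.0
```

Call:
{"api": "servo_tool", "payload": {
  "plan": [
    [0,[8,-32,0],0],
    [0,[17,-70,0],0],
    [0,[26,-108,0],0],
    [0,[35,-146,0],0],
    [0,[44,-184,0],0],
    [0,[53,-222,0],0],
    [0,[62,-260,0],0],
    [0,[72,-298,0],0],
    [0,[78,-322,0],0],
    [0,[78,-322,0],0]
  ]
}}

```text
t: 34.75
ee_pos: [549.6, -68.9, 165.9]
orientation: [2.263, 2.175, 0.001]
ft_force: [0.3, 0.9, 0.4]
width: 87.8
grasp_force: 0.0
```

Call:
{"api": "servo_tool", "payload": {
  "plan": [
    [0,[0,0,0],0],
    [0,[0,0,-25],0],
    [0,[0,0,-55],0],
    [0,[0,0,-80],0],
    [0,[0,0,-92],0],
    [0,[0,0,-92],0],
    [0,[0,0,-92],0]
  ]
}}

```text
t: 35.33
ee_pos: [548.0, -63.9, 73.0]
orientation: [-2.259, -2.182, 0.001]
ft_force: [-0.2, 1.5, 0.8]
width: 87.9
grasp_force: 0.0
```

Call:
{"api": "servo_tool", "payload": {
  "plan": [
    [1,[0,0,0],0],
    [1,[0,0,0],0],
    [1,[0,0,0],0],
    [1,[0,0,0],0],
    [1,[0,0,0],0],
    [1,[0,0,0],0],
    [1,[0,0,0],0],
    [1,[0,0,0],0],
    [1,[0,0,0],0]
  ]
}}

```text
t: 36.08
ee_pos: [548.5, -64.9, 73.3]
orientation: [2.26, 2.181, 0.001]
ft_force: [-1.1, 1.0, 6.2]
width: 53.9
grasp_force: 30.0
```

Call:
{"api": "servo_tool", "payload": {
  "plan": [
    [1,[0,0,15],0],
    [1,[0,0,40],0],
    [1,[-5,15,60],0],
    [1,[-15,45,60],0],
    [1,[-26,82,60],0],
    [1,[-38,120,60],0],
    [1,[-50,158,60],0],
    [1,[-62,196,60],0],
    [1,[-72,228,60],0],
    [1,[-78,247,60],0]
  ]
}}

```text
t: 36.92
ee_pos: [468.3, 184.7, 132.3]
orientation: [-2.258, -2.183, 0.002]
ft_force: [0.8, 0.8, -3.1]
width: 53.9
grasp_force: 30.0
```

Call:
{"api": "servo_tool", "payload": {
  "plan": [
    [1,[-4.5,13,0],0],
    [1,[-4.5,13,0],0],
    [1,[-4.5,13,0],0],
    [1,[-4.5,13,-25],0],
    [1,[-4.5,13,-45],0],
    [1,[-4.5,13,-56],0],
    [1,[-4.5,13,-59],0],
    [1,[-4.5,13,-59.5],0],
    [1,[-4.5,13,-59.5],0],
    [1,[-4.5,13,-59.5],0]
  ]
}}

```text
t: 37.75
ee_pos: [466.1, 194.7, 73.5]
orientation: [2.261, 2.181, 0.0]
ft_force: [-0.4, 0.5, -3.1]
width: 53.7
grasp_force: 30.0
```

Call:
{"api": "servo_tool", "payload": {
  "plan": [
    [1,[0,0,-0.5],0],
    [1,[0,0,-1],0],
    [1,[0,0,-1],0],
    [1,[0,0,-1],0]
  ]
}}

```text
t: 38.08
ee_pos: [466.1, 195.1, 73.1]
orientation: [2.26, 2.181, 0.001]
ft_force: [-1.2, -3.0, 4.3]
width: 54.0
grasp_force: 30.0
```

Seated. I'll release it and back off clear, then check everything.

Call:
{"api": "servo_tool", "payload": {
  "plan": [
    [0,[0,0,0],0],
    [0,[0,0,0],0],
    [0,[0,0,0],0],
    [0,[0,0,0],0],
    [0,[0,0,0],0],
    [0,[0,0,0],0],
    [0,[0,0,10],0],
    [0,[0,0,40],0],
    [0,[0,0,75],0],
    [0,[0,0,110],0]
  ]
}}

```text
t: 38.92
ee_pos: [465.0, 195.0, 183.7]
orientation: [-2.26, -2.181, 0.003]
ft_force: [0.2, -0.1, 0.6]
width: 88.1
grasp_force: 0.0
```

Call:
{"api": "servo_tool", "payload": {
  "plan": [
    [0,[0,-30,10],0],
    [0,[0,-65,20],0],
    [0,[0,-100,30],0],
    [0,[0,-135,40],0],
    [0,[0,-170,50],0],
    [0,[0,-200,60],0],
    [0,[0,-220,70],0],
    [0,[0,-220,70],0],
    [0,[0,-220,70],0]
  ]
}}

```text
t: 39.67
ee_pos: [465.8, -25.3, 253.2]
orientation: [2.263, 2.178, 0.002]
ft_force: [0.2, 0.2, 0.6]
width: 87.7
grasp_force: 0.0
```

```bash
python3 - <<'E'
from h import *
t=ctrl.get_image('top');cv2.imwrite('pics/t5.png',t);o=cv2.imread('pics/top0.png')
f=lambda i:cv2.resize(i[170:280,110:230],(400,367),interpolation=cv2.INTER_CUBIC)
cv2.imwrite('pics/m5.png',np.hstack([f(o),f(t)]))
E
```

```text
(no output)
```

View pics/m5.png

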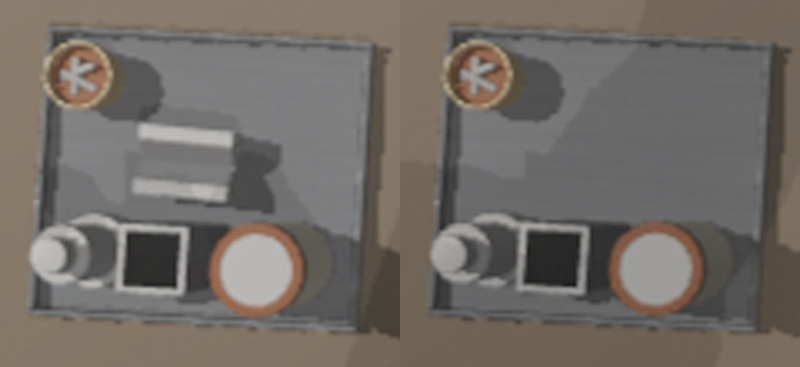

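View pics/t5.png

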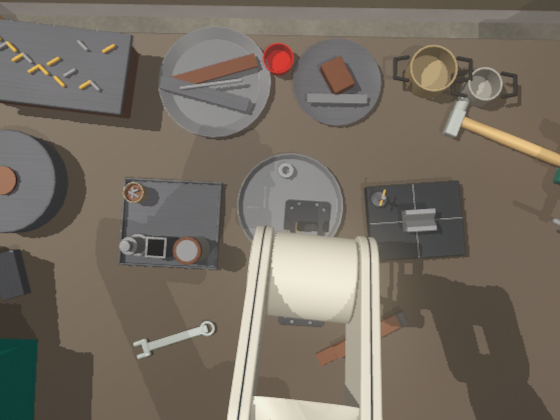

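The before and after crops match: mandrel at (50,255), tube (152,260), tin (256,268) and the bolt tin are all in the same spots. In the full view the vee is on the cross at (420,220), and the scriber and collar haven't moved.

```bash
python3 -c "
from workcell import ctrl
print(ctrl.close_job())"
```

```text
the job is handed in; nothing more can be done
None
```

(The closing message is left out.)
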